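Tighten the loose bolt of a pantry shelf riser with a hex key

TASK

The bolt sunk in the open recess of the little cherry shelf riser has worked loose: take the red T-handled hex key from its wooden block, feel gently for the hex socket down in the recess until the key drops fully in, and turn the bolt clockwise, letting go and taking a new hold of the handle as often as needed, until it comes up snug. Never lean hard on the key, and do not force the bolt once it is snug. Then draw the key out, put it back fully down in its hole in the block, let go, and leave everything else on the shelf where it stands.

Things in the scene. Friction and masses are not known exactly. Their poses are not given: they have to be found in the camera images.
- recess (a point): Centre of the mouth of the 34 mm wide round recess in the riser's top, 110 mm above the work surface; z up. The bolt in it stands upright about 4 mm off this centre, to an unknown side. Lowered here, the key's tip meets the flank of the socket's funnel 11 to 16 mm down and is pushed towards the socket's axis; centred, but hexagons not in line, it stops 16 to 17.5 mm down; fully in, 25 mm
- bolt (a joint): Turn of the steel bolt in rad, clockwise from above positive: starts at 0.9 to 1.5, drags at 0.03 N m, stays where left, snug against a firm stop at 4.0. Head 24 mm wide, face 9 mm under the recess's mouth. Hex socket 14.6 mm across flats, floor 25 mm under that mouth, with a 45 degree funnel 19.6 mm wide and 2.5 mm deep. How the hexagon points is unknown: turn the key up to 60 degrees to find it
- riser: The shelf riser, fixed: dark cherry board 130 x 275 x 36 mm on two steel brackets, top face at 110 mm. Origin on the work surface under the recess; the board reaches 65 mm either way along x, 55 mm towards -y, 220 mm towards +y. A pale plug covers its other bolt, under the glass bowl
- key_grip (a point): Centre of the key's red crossbar, 92 mm above its tip: 64 mm long (x), 18 mm thick (y, the way to grip it), 24 mm high; z up along the key. Under it a 16 mm wide neck, then a 30 mm wide collar 62 to 67 mm above the tip. The key (0.38 kg, loose) starts upright in the block, hanging by its collar. A firm grip of about 50 N turns the bolt without slipping
- key_tip (a point): Lower end of the T-handled hex key, on its axis; z up along the key. The lowest 6 mm is a rounded tip 13 mm wide, above it the steel blade is a hexagon 14 mm across flats up to the collar. Snug needs no more than about 0.1 N m on the handle; forced much harder the blade strains in the socket and rides over
- hole (a point): Centre of the mouth of the key's hole in the top of the fixed pale wooden block (50 x 105 mm, 70 mm high, reaching 30 mm towards +y and 75 mm towards -y; a pale plug 5 mm high lies on that far end); z up. The hole is 21 mm wide, 66 mm deep; with the key fully down its collar lies flat on the block, the tip 62 mm below the mouth
- canister: Stainless canister with hinged lid and latch, 110 mm wide, 151 mm high, loose; origin under its centre
- pitcher: Green ceramic pitcher, 120 mm wide, 190 mm high, handle towards its +y reaching 95 mm out, loose; origin under its centre
- honey_pot: Bamboo honey pot with a dipper, 86 mm wide, 115 mm high (dipper to 155 mm), loose; origin under its centre
- egg_holder: White plastic egg holder with five eggs, 110 x 160 mm, 70 mm high, loose; origin under its centre
- glass_bowl: Small glass bowl, 116 mm wide, 50 mm high, standing loose on the riser's far end, its centre 145 to 160 mm from the recess; origin under its centre
- jam_jar: Jam jar with red cap, 68 mm wide, 95 mm high, loose; origin under its centre
Mind the look-alikes: they are no part of the job. Of the things like the part that bears key_grip, leave any that is blue; of the rest the larger one is meant. What is shaped like the part that bears hole but blue is not meant.

How it is judged:
By the outcome, as a careful person would: the job done as asked, in the order asked, and still so for the second after the job is handed in, with the robot touching nothing.
It also fails if it takes over 64 s, if anything falls off the work surface, if the arm or the gripper's body presses on something with over 40 N, if the wrist force passes 120 N, or if a joint passes its speed limit or range.

ROBOT

A 7-joint arm with a two-finger parallel gripper is mounted at the origin on the work surface. World frame = base frame: x ahead of the robot, y to its left, z up, the work surface at z = 0. Lengths are in m, angles in rad, forces in N, time in s.
With the tool pointing down it reaches from about 0.4 to 0.85 m from the base axis. Payload 6.9 kg.
Tool frame: the origin (TCP) lies midway between the tips of the shut fingers; the grasp point (between the pads) lies 19 mm behind it (robot.hold_point_z is the distance from the TCP to the grasp point, in m); z points along the fingers, y is the line along which they close (so a half turn about z gives the same grasp; the last joint's range is limited). The gripper opens to 85 mm and grips with 20 to 120 N. Pads are 22 mm wide; open, the fingers measure 114 mm over their backs; the gripper's body (76 mm by 85 mm) begins 54 mm behind the grasp point. The pads swing forward as they close: fully open they stand 13 mm farther back than shut.
Start: joints at [-1.002, 0.507, -0.238, 1.5, 0.126, 1.149, -0.155], TCP at [0.279, 0.559, 0.208] pointing down, gripper open.
Joint ranges: [-3.08, 3.08], [-0.24, 2.05], [-1.43, 1.35], [0, 2.5], [-1.52, 4.66], [0.17, 1.96], [-2.89, 2.89]. Speed limits (rad/s): [2.39, 2.39, 3.14, 3.14, 3.14, 3.14, 3.14].

INTERFACE

Orientations are given as a rotation vector (axis times angle).
In Python, from rig import robot gives the robot as it stands.
- The arm moves only by the shell command python3 -m jog 'ROWS' [FORCE]. ROWS is text: rows parted by semicolons, each of 5 numbers parted by spaces: the shift along the tool's x, y, z in cm, then the turn about the tool's z in rad, then the gripper's target within -1 to 1 (shut at 1, half-way at 0, fully open at -1). In form: tx ty tz yaw jaw; .... A call has exactly 10 rows; each row shifts and turns the commanded pose from where the row before left it, along the tool's axes as they then stand; what a row does not reach is not made up. A row lasts 1/8 s, in which the tool goes at most 62.5 mm and 10.7 degrees, less where a joint would pass 70% of its speed; a pose out of reach is approached as far as the arm can. A call is refused whole if a number of a shift passes 6.25 or a number of a turn 0.188, either way. A call with a gripper value outside its range is refused whole. The fingers move at their own pace and stop on an object; FORCE is the grip in N (left out, the last holds). Time passes only in rows, so rows that do not move let the fingers close, or fill a call up. It gives the time, the measured TCP pose, the force, the opening and the grip force at its end, in the units of the state.
- robot.sense(): the state, without advancing time (a new reading comes with each control period).
- robot.get_image(name): name is "scene" or "top" or "wrist"; returns a dict with "frame" (480x640x3 uint8, blue, green, red), "camera_matrix" (3x3 intrinsics, pixels), "k1" (the pictures are not rectified: a ray, as slopes to the right and down, at radius r is drawn at 1 + k1 r^2 times it, then the intrinsics apply), "world_from_camera" (4x4, takes a point from camera to world coordinates). Camera axes: x right, y up, looking along -z (the intrinsics and any distortion apply to the point x, -y, -z); pixel columns grow to the right and rows downward; lengths in m; the calibration is good to about 2 mm. A picture is of the moment at which its call begins. There is no depth.
- robot.sign_off(): hands the job in; it is judged then, once.
Trained networks look in a picture, given as the dict that the camera call returned (one of the last four; its "shot" number tells which), for a name from the list of things; names that differ only in an ending like _2 or _b are one class to them, and where a whole thing is asked for, a point or a joint stands for the part that bears it (a point fixed in the world has none). Each returns a list of dicts, best first, with "conf" (0 to 1); they miss things now and then, are a little off and sometimes report something else, mostly with a low value. They report only what shows in the picture. A call takes as long as a camera call. They do not tell look-alikes from the thing itself.
- robot.boxes_of(picture, name): "extent" ([left, top, width, height] as shares, 0 to 1, of the picture: columns of its width, rows of its height, round what is visible of it).
- robot.mark_of(picture, name): "at" ([column, row] as shares, 0 to 1, of the picture: columns of its width, rows of its height: a listed point, or the origin of a listed thing).
The state is a dict: "time": time; "q": joint angles; "qd": joint speeds; "tau": joint torques, N m; "eef_pos": TCP position; "orientation": TCP orientation; "ft_force": force on the tool from outside, world axes, zero at the start; "ft_torque": the same for the moment, N m; "opening": opening from 0.0 (shut) to 1.0 (fully open); "gripper_force": force on a finger pad.
Only numpy, scipy, OpenCV 4.12 (cv2) and the standard library are available. Lean on these libraries where they do the work, as an engineer would, in place of code of your own. Each camera call takes 0.05 s, during which the arm holds its last target. There are 200 camera calls.

## Working session

There is one attempt and no reset: what is moved stays moved. The work goes in short steps, Python scripts to look and compute and a shell command to move; the robot and the scene stay as the last step left them, time stands still between calls to the robot, and variables do not carry over. Pictures are saved under pics/ and viewed, at most 10 in all, crops included, and the job is handed in when it is done.

```bash
ls; mkdir -p pics
cat > h.py <<'E'
import numpy as np, cv2
from rig import robot
from scipy.spatial.transform import Rotation as R
def ray(p,at):
    K=np.array(p["camera_matrix"]);T=np.array(p["world_from_camera"])
    u,v=at[0]*640,at[1]*480
    d=np.array([(u-K[0,2])/K[0,0],(v-K[1,2])/K[1,1]]);s=d.copy()
    for _ in range(20): s=d/(1+p["k1"]*(s@s))
    return T[:3,3],T[:3,:3]@np.array([s[0],-s[1],-1])
def onz(p,at,z):
    o,d=ray(p,at);return o+d*(z-o[2])/d[2]
def proj(p,X):
    K=np.array(p["camera_matrix"]);T=np.array(p["world_from_camera"])
    c=T[:3,:3].T@(np.array(X)-T[:3,3]);s=np.array([c[0],-c[1]])/-c[2]
    s=s*(1+p["k1"]*(s@s));return K[0,0]*s[0]+K[0,2],K[1,1]*s[1]+K[1,2]
def tri(obs):
    A=np.zeros((3,3));b=np.zeros(3)
    for p,at in obs:
        o,d=ray(p,at);d=d/np.linalg.norm(d);M=np.eye(3)-np.outer(d,d);A+=M;b+=M@o
    return np.linalg.solve(A,b)
E
python3 - <<'E'
from h import *
s=robot.sense();print(s["time"],s["eef_pos"],s["orientation"],robot.hold_point_z)
Z={"recess":.11,"key_grip":.10,"hole":.07,"bolt":.1,"riser":0,"canister":0,"pitcher":0,"honey_pot":0,"egg_holder":0,"glass_bowl":.11,"jam_jar":0}
P={n:robot.get_image(n) for n in("scene","top")}
for n,p in P.items():
    cv2.imwrite(f"pics/{n}0.png",p["frame"])
    print(n,np.round(np.array(p["world_from_camera"])[:3,3],2))
    for k,z in Z.items():
        if k=="bolt":continue
        for m in robot.mark_of(p,k)[:4]:
            if m["conf"]>.2: print(k,round(m["conf"],2),np.round(np.array(m["at"])*[640,480]),np.round(onz(p,m["at"],z),3))
E
```

```text
pics
0.0 [0.2788836  0.55871069 0.20723317] [-7.20455561e-01 -3.05746970e+00  2.74858256e-03] 0.0187
scene [ 0.93 -0.67  0.9 ]
recess 0.57 [325. 203.] [0.483 0.08  0.11 ]
key_grip 0.98 [170. 304.] [ 0.366 -0.346  0.1  ]
key_grip 0.84 [208. 283.] [ 0.397 -0.261  0.1  ]
key_grip 0.67 [215. 318.] [ 0.467 -0.322  0.1  ]
hole 0.8 [118. 339.] [ 0.316 -0.456  0.07 ]
hole 0.77 [216. 324.] [ 0.462 -0.318  0.07 ]
riser 0.92 [326. 236.] [0.49  0.077 0.   ]
riser 0.57 [215. 324.] [ 0.422 -0.292  0.   ]
canister 0.96 [351. 342.] [ 0.703 -0.168  0.   ]
pitcher 0.66 [428. 181.] [0.629 0.434 0.   ]
honey_pot 0.87 [403. 286.] [0.733 0.035 0.   ]
egg_holder 0.58 [244. 433.] [ 0.63  -0.453  0.   ]
glass_bowl 0.88 [340. 169.] [0.446 0.216 0.11 ]
jam_jar 0.97 [365. 171.] [0.448 0.376 0.   ]
top [0.31 0.   1.4 ]
recess 0.58 [303. 263.] [0.493 0.076 0.11 ]
key_grip 0.61 [450. 280.] [ 0.46  -0.314  0.1  ]
key_grip 0.6 [422. 315.] [ 0.366 -0.239  0.1  ]
key_grip 0.47 [458. 320.] [ 0.354 -0.335  0.1  ]
hole 0.75 [500. 334.] [ 0.321 -0.457  0.07 ]
hole 0.69 [451. 278.] [ 0.468 -0.324  0.07 ]
riser 0.58 [303. 270.] [0.49  0.082 0.   ]
riser 0.49 [246. 278.] [0.461 0.242 0.   ]
canister 0.7 [385. 199.] [ 0.705 -0.153  0.   ]
pitcher 0.66 [180. 220.] [0.628 0.448 0.   ]
honey_pot 0.81 [321. 187.] [0.737 0.037 0.   ]
egg_holder 0.64 [484. 228.] [ 0.627 -0.443  0.   ]
glass_bowl 0.83 [247. 280.] [0.445 0.22  0.11 ]
glass_bowl 0.64 [198. 280.] [0.443 0.353 0.11 ]
jam_jar 0.88 [198. 281.] [0.451 0.381 0.   ]
```

Run:
```python
import cv2,numpy as np
a=cv2.imread("pics/scene0.png")
cv2.imwrite("pics/crop0.png",cv2.resize(a[220:400,60:300],(800,600),interpolation=cv2.INTER_CUBIC))
```

```text
(no output)
```

View pics/scene0.png

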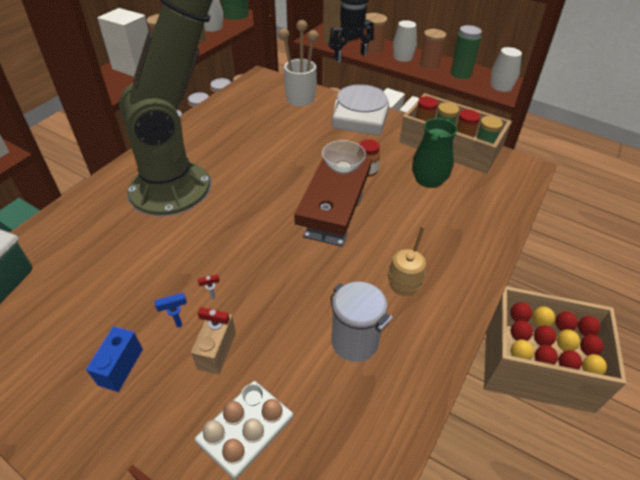

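View pics/crop0.png

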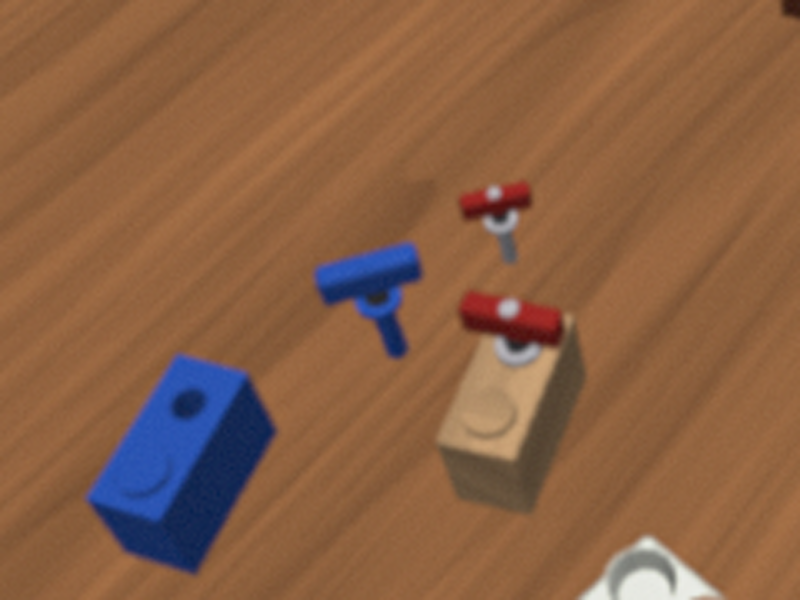

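View pics/top0.png

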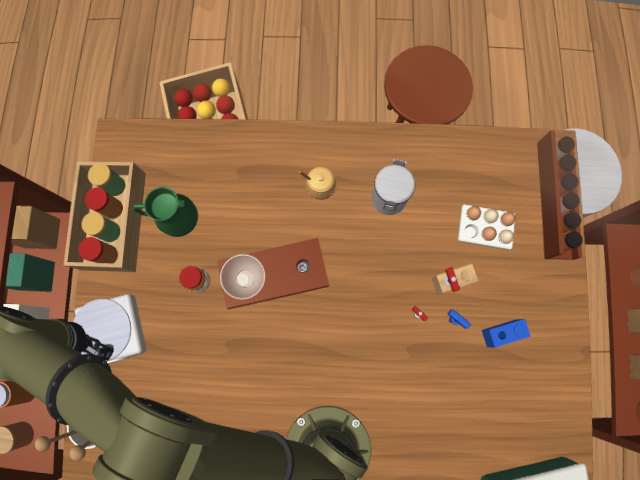

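Candidates for the key in the scene picture: a red T-key standing in the pale block (214,317), a small red key lying loose (208,283) and a blue key (170,304). I choose the one in the pale block because it is the larger red one. The blue block (116,355) is not meant. The recess is at (326,206). The close crop agrees with this choice.

```bash
python3 -m jog '0 0 -5 0 -1;0 0 -5 0 -1;-3.5 -4.4 0 0 -1;-3.5 -4.4 0 0 -1;-3.5 -4.4 0 0 -1;-3.5 -4.4 0 0 -1;-3.5 -4.4 0 0 -1;-3.5 -4.4 0 0 -1;-3.5 -4.4 0 0 -1;-3.5 -4.4 0 0 -1' 50
python3 -m jog '-3.5 -4.4 0 0 -1;-3.5 -4.4 0 0 -1;-3.5 -4.4 0 0 -1;-3.5 -4.4 0 0 -1;-3.5 -4.4 0 0 -1;-3.5 -4.4 0 0 -1;0 0 0 -0.187 -1;0 0 0 -0.187 -1;0 0 0 -0.187 -1;0 0 0 -0.187 -1'
cat > look.py <<'E'
from h import *
import sys
s=robot.sense();Rm=R.from_rotvec(s["orientation"]).as_matrix()
print("t",s["time"],"eef",np.round(s["eef_pos"],4),"q",np.round(s["q"],2));print("tool X Y Z",np.round(Rm.T,3).tolist())
E
python3 - <<'E'
from look import *
p=robot.get_image("wrist");cv2.imwrite("pics/w1.png",p["frame"]);print(np.round(p["world_from_camera"],3))
for k,z in{"key_grip":.1,"hole":.07,"recess":.11}.items():
    for m in robot.mark_of(p,k):
        if m["conf"]>.2: print(k,round(m["conf"],2),np.round(np.array(m["at"])*[640,480]),np.round(onz(p,m["at"],z),4))
E
```

```text
time: 2.35
eef_pos: [0.3726, 0.1175, 0.3084]
orientation: [0.72, 3.057, 0.001]
ft_force: [0.8, -0.1, 0.4]
opening: 1.004
gripper_force: 0.0
time: 3.6
eef_pos: [0.4425, -0.2107, 0.3081]
orientation: [-0.456, 3.108, -0.0]
ft_force: [-0.0, -0.3, 0.0]
opening: 1.006
gripper_force: 0.0
t 3.6 eef [ 0.4425 -0.2107  0.3081] q [ 0.24  0.22  0.2   1.67 -0.05  1.26  2.31]
tool X Y Z [[-0.958, -0.287, -0.0], [-0.287, 0.958, -0.0], [0.0, -0.0, -1.0]]
[[-0.287 -0.916 -0.28   0.371]
 [ 0.958 -0.275 -0.084 -0.233]
 [ 0.    -0.292  0.956  0.474]
 [ 0.     0.     0.     1.   ]]
key_grip 0.89 [197. 182.] [ 0.4624 -0.3193  0.1   ]
key_grip 0.84 [310. 113.] [ 0.372  -0.2345  0.1   ]
key_grip 0.66 [201.  65.] [ 0.3601 -0.3374  0.1   ]
hole 0.75 [202. 177.] [ 0.4631 -0.3224  0.07  ]
recess 0.77 [566. 317.] [0.4877 0.0788 0.11  ]
```

View pics/w1.png

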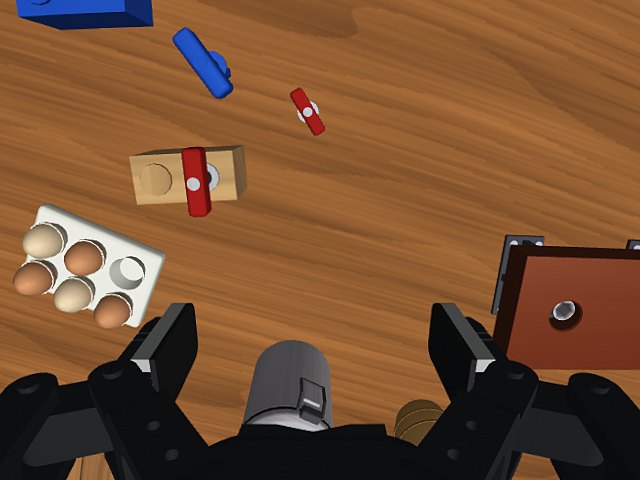

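The wrist picture shows the key's crossbar at (197,182), standing in the pale block with plug at (156,180). The recess is at (565,313) with the bolt head in it. Next I measure the crossbar's direction.

Run:
```python
from look import *
f=cv2.imread("pics/w1.png");p=robot.get_image("wrist")
c=f[140:225,170:225].astype(int);m=((c[...,2]>110)&(c[...,1]<50)&(c[...,0]<60)).astype(np.uint8)
pts=np.argwhere(m)[:,::-1]+[170,140]
W=np.array([onz(p,(u+.5)/np.array([640,480]),.112)[:2] for u in pts])
r=cv2.minAreaRect(W.astype(np.float32)*1000);print(len(W),r)
E=np.linalg.eigh(np.cov(W.T))[1][:,1];print("dir",E,np.degrees(np.arctan2(E[1],E[0])),W.mean(0))
```

```text
t 3.8 eef [ 0.4424 -0.2108  0.3082] q [ 0.24  0.22  0.2   1.67 -0.05  1.26  2.3 ]
tool X Y Z [[-0.961, -0.277, -0.0], [-0.277, 0.961, -0.0], [0.0, 0.0, -1.0]]
1059 ((459.93475341796875, -316.4510803222656), (62.33013916015625, 21.098358154296875), 19.09331512451172)
dir [-0.9497472 -0.313018 ] -161.75879661923685 [ 0.4596021  -0.31810812]
```

```bash
python3 -m jog '0 0 0 -0.04 -1;0.5 -3.6 0 0 -1;0.5 -3.6 0 0 -1;0.5 -3.7 0 0 -1;0 0 4 0 -1;0 0 4 0 -1;0 0 4 0 -1;0 0 2 0 -1;0 0 0 0 -1;0 0 0 0 -1'
python3 - <<'E'
from look import *
p=robot.get_image("wrist");cv2.imwrite("pics/w2.png",p["frame"])
for k,z in{"key_grip":.1,"hole":.07}.items():
    for m in robot.mark_of(p,k)[:2]: print(k,round(m["conf"],2),np.round(np.array(m["at"])*[640,480]),np.round(onz(p,m["at"],z),4))
E
```

```text
time: 5.1
eef_pos: [0.4637, -0.3192, 0.1691]
orientation: [-0.507, 3.1, -0.002]
ft_force: [-0.6, -0.2, 0.6]
opening: 1.001
gripper_force: 0.0
t 5.1 eef [ 0.4637 -0.3192  0.1691] q [ 0.42  0.45  0.22  1.73 -0.11  0.97  2.57]
tool X Y Z [[-0.948, -0.318, -0.001], [-0.318, 0.948, -0.001], [0.001, -0.001, -1.0]]
key_grip 0.8 [311. 237.] [ 0.4628 -0.3208  0.1   ]
key_grip 0.76 [342.  57.] [ 0.3598 -0.3376  0.1   ]
```

View pics/w2.png

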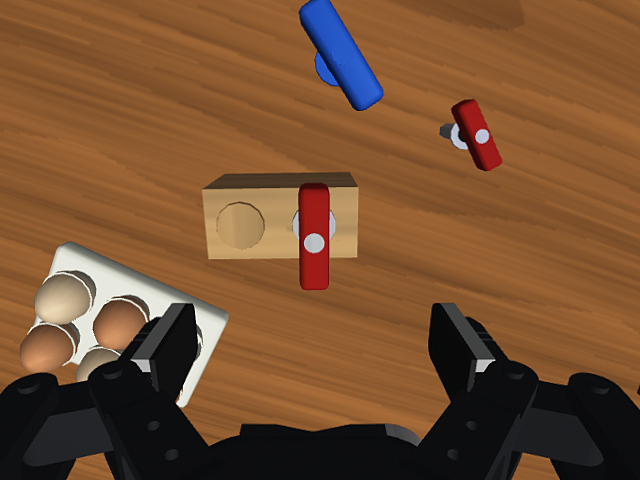

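The bar is at (314,237), lined up with the jaws and centred between them. I lower and grip.

```bash
python3 -m jog '0 -0.1 3 0 -1;0 0 3 0 -1;0 0 2.6 0 -1;0 0 0 0 -1;0 0 0 0 1;0 0 0 0 1;0 0 0 0 1;0 0 0 0 1;0 0 0 0 1;0 0 0 0 1' 60
python3 look.py
```

```text
time: 6.5
eef_pos: [0.4636, -0.3196, 0.0828]
orientation: [-0.509, 3.099, -0.0]
ft_force: [-0.9, 1.8, 5.1]
opening: 0.184
gripper_force: 58.7
t 6.5 eef [ 0.4636 -0.3196  0.0828] q [ 0.44  0.55  0.19  1.84 -0.14  0.77  2.6 ]
tool X Y Z [[-0.948, -0.32, -0.001], [-0.32, 0.948, -0.0], [0.001, -0.0, -1.0]]
```

```bash
python3 -m jog '0 0 -2 0 1;0 0 -4.5 0 1;0 0 -5 0 1;0 0 -4.5 0 1;-1.9 4.4 0 0 1;-1.9 4.4 0 0 1;-1.9 4.4 0 0 1;-1.9 4.4 0 0 1;-1.9 4.4 0 0 1;-1.9 4.4 0 0 1'
python3 - <<'E'
from look import *
print(s["ft_force"])
p=robot.get_image("wrist");cv2.imwrite("pics/w3.png",p["frame"])
for k,z in{"recess":.11,"key_grip":s["eef_pos"][2]+.017,"key_tip":s["eef_pos"][2]-.075}.items():
    for m in robot.mark_of(p,k)[:2]: print(k,round(m["conf"],2),np.round(np.array(m["at"])*[640,480]),np.round(onz(p,m["at"],z),4))
E
```

```text
time: 7.75
eef_pos: [0.4864, -0.0316, 0.2418]
orientation: [0.508, -3.099, -0.0]
ft_force: [-0.0, -0.2, -3.9]
opening: 0.184
gripper_force: 59.6
t 7.75 eef [ 0.4864 -0.0316  0.2418] q [-0.09  0.26  0.13  1.8  -0.04  1.09  1.96]
tool X Y Z [[-0.948, -0.319, 0.001], [-0.319, 0.948, 0.0], [-0.001, -0.0, -1.0]]
[-0.00917843 -0.24025749 -3.88151266]
recess 0.59 [443. 257.] [0.4866 0.0775 0.11  ]
key_grip 0.78 [310. 300.] [ 0.4858 -0.0335  0.2588]
key_tip 0.67 [144.   2.] [ 0.3888 -0.1628  0.1668]
```

View pics/w3.png

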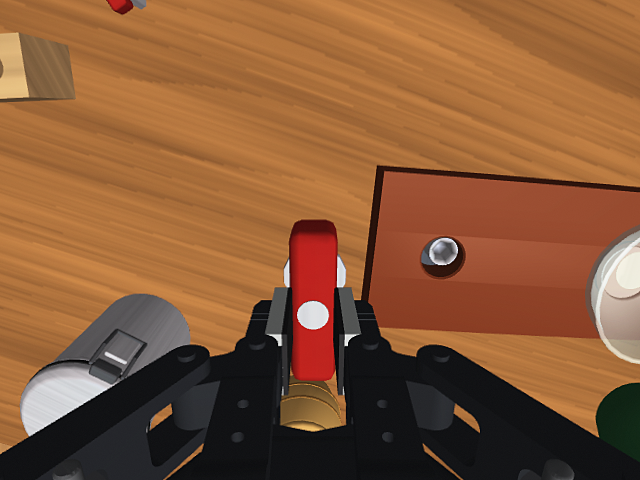

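The key is held upright, with the bar at (312,300). The recess is at (443,257) and its bright bolt head is around (443,251). I zoom in on the recess.

Run:
```python
from h import *
f=cv2.imread("pics/w3.png")
cv2.imwrite("pics/c3.png",cv2.resize(f[225:285,403:483],(800,600),interpolation=cv2.INTER_CUBIC))
```

```text
(no output)
```

View pics/c3.png

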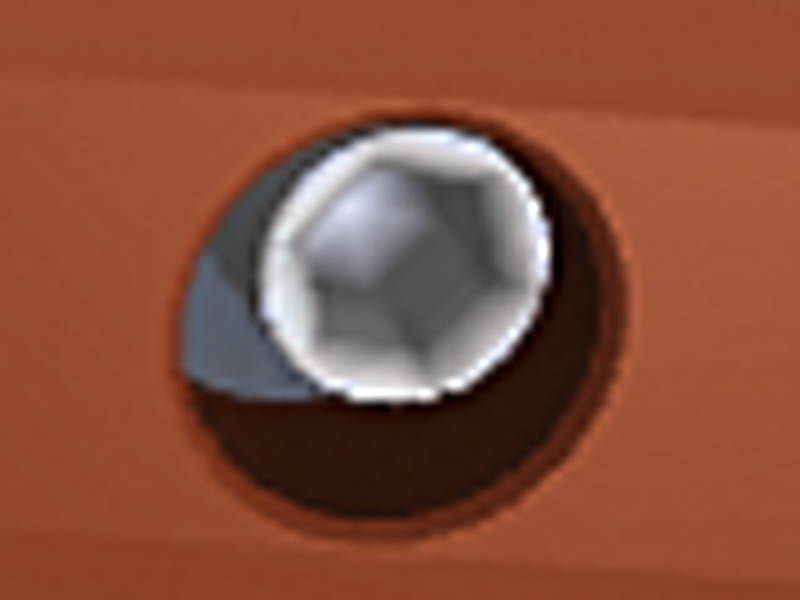

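The crop shows the bolt head as a bright ellipse centred at picture pixel (443.6, 251.5), with the hexagon clearly visible. The recess centre is at (443.0, 257.0). I work out the bolt axis and the hexagon's angle.

Run:
```python
from look import *
p=robot.get_image("wrist")
g=lambda c,z:onz(p,((c[0]/10+403)/640,(c[1]/10+225)/480),z)[:2]
rc=g((400,320),.11);b=g((406,265),.101)
print("recess",rc,"bolt",b,"off mm",(b-rc)*1000)
print("head width",[1000*np.linalg.norm(g(a,.101)-g(c,.101)) for a,c in(((262,265),(550,265)),((406,125),(406,405)))])
for c in((380,160),(475,185),(500,275),(425,355),(320,310),(295,240)):
    d=g(c,.0985)-b;print(np.round(d*1000,1),"ang mod60",np.round(np.degrees(np.arctan2(d[1],d[0]))%60,1))
Y=Rm[:,1];X=Rm[:,0]
print("bar angle",np.degrees(np.arctan2(-X[1],-X[0])))
e=np.array(s["eef_pos"])[:2]; d=b-e;print("to bolt along X,Y cm",100*d@X[:2],100*d@Y[:2])
```

```text
t 7.95 eef [ 0.4866 -0.0323  0.2417] q [-0.09  0.26  0.13  1.8  -0.04  1.09  1.96]
tool X Y Z [[-0.947, -0.322, 0.001], [-0.322, 0.947, 0.0], [-0.001, -0.0, -1.0]]
recess [0.48636953 0.07686719] bolt [0.48396874 0.07939901] off mm [-2.40079392  2.53182778]
head width [np.float64(23.806904340238702), np.float64(24.333082624939493)]
[-7.1 -4.7] ang mod60 33.5
[-7.6  3.7] ang mod60 34.4
[-1.2  8.9] ang mod60 37.4
[7.3 5.9] ang mod60 39.0
[ 6.5 -4.1] ang mod60 27.8
[ 1.5 -8.5] ang mod60 40.1
bar angle 18.777876527123137
to bolt along X,Y cm -3.3509182689875283 10.65977896982555
```

```bash
python3 -m jog '-1.15 3.6 0 0 1;-1.15 3.6 0 0 1;-1.15 3.55 0 0 1;0 0 0 -0.17 1;0 0 0 -0.17 1;0 0 2.5 0 1;0 0 2.5 0 1;0 0 1.2 0 1;0 0 0 0 1;0 0 0 0 1'
python3 - <<'E'
from look import *
print(s["ft_force"],s["ft_torque"])
d=np.array([.4840,.0794])-s["eef_pos"][:2];print(1000*d@Rm[:2,:2])
E
```

```text
time: 9.25
eef_pos: [0.4861, 0.0794, 0.1809]
orientation: [-1.024, 2.969, -0.0]
ft_force: [0.4, -0.2, -3.4]
opening: 0.183
gripper_force: 59.7
t 9.25 eef [0.4861 0.0794 0.1809] q [-0.22  0.33  0.01  1.89 -0.    0.93  2.03]
tool X Y Z [[-0.787, -0.617, -0.001], [-0.617, 0.787, -0.001], [0.001, 0.0, -1.0]]
[ 0.43124822 -0.15018246 -3.44368454] [-0.01233326  0.0025147   0.01379057]
[1.66754149 1.24402162]
```

```bash
python3 -m jog '0.05 0.05 0.3 0 1;0 0 0.2 0 1;0 0 0.2 0 1;0 0 0.1 0 1;0 0 0.1 0 1;0 0 0.1 0 1;0 0 0.1 0 1;0 0 0 0 1;0 0 0 0 1;0 0 0 0 1'
python3 - <<'E'
from look import *
print(s["ft_force"],s["ft_torque"], "depth mm",1000*(.11-s["eef_pos"][2]+.0748))
E
```

```text
time: 10.5
eef_pos: [0.4848, 0.0798, 0.1691]
orientation: [-1.026, 2.969, -0.0]
ft_force: [0.4, -0.4, -3.2]
opening: 0.182
gripper_force: 59.7
t 10.5 eef [0.4848 0.0798 0.1691] q [-0.22  0.34  0.01  1.9  -0.    0.9   2.03]
tool X Y Z [[-0.787, -0.617, -0.0], [-0.617, 0.787, -0.0], [0.0, -0.0, -1.0]]
[ 0.40398834 -0.43643431 -3.15024686] [-0.05377501 -0.08843732 -0.01003655] depth mm 15.679281743989485
```

```bash
python3 -m jog '0 0 0.05 0 1;0 0 0.05 0 1;0 0 0.05 0 1;0 0 0.05 0 1;0 0 0 0 1;0 0 0 0 1;0 0 0 0 1;0 0 0 0 1;0 0 0 0 1;0 0 0 0 1'
python3 - <<'E'
from look import *
print(s["ft_force"],s["ft_torque"], "depth mm",1000*(.11-s["eef_pos"][2]+.0748))
E
```

```text
time: 11.75
eef_pos: [0.485, 0.0798, 0.1672]
orientation: [-1.025, 2.969, -0.0]
ft_force: [0.8, -0.3, 2.8]
opening: 0.183
gripper_force: 60.6
t 11.75 eef [0.485  0.0798 0.1672] q [-0.22  0.34  0.01  1.91 -0.    0.89  2.03]
tool X Y Z [[-0.787, -0.617, -0.0], [-0.617, 0.787, -0.0], [0.0, 0.0, -1.0]]
[ 0.76374359 -0.30831278  2.81688301] [-0.20691021 -0.45853351 -0.01334955] depth mm 17.572129432566044
```

```bash
python3 -m jog '0 0 0.03 0.03 1;0 0 0.02 0.03 1;0 0 0.02 0.03 1;0 0 0.02 0.03 1;0 0 0.02 0.03 1;0 0 0.02 0.03 1;0 0 0.02 0.03 1;0 0 0 0.03 1;0 0 0 0 1;0 0 0 0 1'
python3 - <<'E'
from look import *
print(s["ft_force"],s["ft_torque"], "depth mm",1000*(.11-s["eef_pos"][2]+.0748), "bar",np.degrees(np.arctan2(-Rm[1,0],-Rm[0,0])))
E
```

```text
time: 13.0
eef_pos: [0.4847, 0.0798, 0.1656]
orientation: [0.663, -3.071, 0.0]
ft_force: [2.2, -2.0, 1.0]
opening: 0.186
gripper_force: 60.4
t 13.0 eef [0.4847 0.0798 0.1656] q [-0.26  0.34  0.07  1.91 -0.03  0.89  1.82]
tool X Y Z [[-0.911, -0.413, 0.0], [-0.413, 0.911, -0.0], [-0.0, -0.0, -1.0]]
[ 2.17055701 -1.95830382  1.02613646] [-0.64528278 -0.5901746   0.0652874 ] depth mm 19.225532834307295 bar 24.37265615818387
```

The key is past 17.5 mm with little force, and a drag moment shows, so the hexagons have engaged. I lower gently to the floor.

```bash
python3 -m jog '0 0 0.1 0 1;0 0 0.1 0 1;0 0 0.1 0 1;0 0 0.1 0 1;0 0 0.1 0 1;0 0 0 0 1;0 0 0 0 1;0 0 0 0 1;0 0 0 0 1;0 0 0 0 1'
cat > st.py <<'E'
from look import *
print(np.round(s["ft_force"],2),np.round(s["ft_torque"],3), "depth mm",1000*(.11-s["eef_pos"][2]+.0748), "bar",np.degrees(np.arctan2(-Rm[1,0],-Rm[0,0])))
E
python3 st.py
```

```text
time: 14.25
eef_pos: [0.4859, 0.08, 0.162]
orientation: [-0.662, 3.068, 0.0]
ft_force: [0.5, -2.3, 14.1]
opening: 0.184
gripper_force: 61.8
t 14.25 eef [0.4859 0.08   0.162 ] q [-0.26  0.35  0.07  1.92 -0.03  0.88  1.82]
tool X Y Z [[-0.911, -0.412, -0.003], [-0.412, 0.911, -0.001], [0.003, 0.001, -1.0]]
[ 0.54 -2.27 14.08] [-0.703 -0.199 -0.004] depth mm 22.781822818891587 bar 24.356889789459917
```

```bash
python3 -m jog '0.02 -0.05 -0.1 0 1;0 0 0 0.03 1;0 0 0.05 0.03 1;0 0 0.05 -0.03 1;0 0 0.05 -0.03 1;0 0 0 -0.03 1;0 0 0 0.03 1;0 0 0 0 1;0 0 0 0 1;0 0 0 0 1'
python3 st.py
```

```text
time: 15.5
eef_pos: [0.486, 0.0796, 0.1616]
orientation: [-0.662, 3.068, 0.0]
ft_force: [0.4, -2.5, 14.2]
opening: 0.182
gripper_force: 62.0
t 15.5 eef [0.486  0.0796 0.1616] q [-0.26  0.35  0.07  1.92 -0.03  0.88  1.82]
tool X Y Z [[-0.911, -0.412, -0.003], [-0.412, 0.911, -0.0], [0.003, 0.001, -1.0]]
[ 0.43 -2.45 14.19] [-0.568 -0.145 -0.018] depth mm 23.225540182119904 bar 24.340658429940515
```

Depth reads 23.2 mm with a steady 17 N, so I stop pushing. I ease off and let go so the loose key can drop by its own weight, then take a new hold.

```bash
python3 -m jog '0 0 -0.15 0 1;0 0 0 0 0.6;0 0 0 0 0.3;0 0 0 0 0.3;0 0 0 0 0.3;0 0 0 0 0.3;0 0 0 0 0.3;0 0 0 0 0.3;0 0 0 0 0.3;0 0 0 0 0.3'
python3 - <<'E'
from st import *
p=robot.get_image("wrist");cv2.imwrite("pics/w4.png",p["frame"])
for m in robot.mark_of(p,"key_grip")[:2]: print(round(m["conf"],2),np.round(np.array(m["at"])*[640,480]),np.round(onz(p,m["at"],.177),4))
print("expect grip px if z=.177/.179 at bolt",proj(p,[.4845,.0797,.177]),proj(p,[.4845,.0797,.179]))
E
```

```text
time: 16.75
eef_pos: [0.4848, 0.0793, 0.1616]
orientation: [-0.663, 3.071, -0.0]
ft_force: [0.4, -0.1, -0.1]
opening: 0.348
gripper_force: 0.0
t 16.75 eef [0.4848 0.0793 0.1616] q [-0.26  0.35  0.07  1.92 -0.03  0.88  1.82]
tool X Y Z [[-0.911, -0.412, -0.0], [-0.412, 0.911, -0.0], [0.0, -0.0, -1.0]]
[ 0.37 -0.07 -0.12] [ 0.02  -0.014  0.037] depth mm 23.19750150184817 bar 24.361004766330915
0.59 [312. 302.] [0.4855 0.0791 0.177 ]
expect grip px if z=.177/.179 at bolt (np.float64(314.447712047836), np.float64(300.80903577633063)) (np.float64(314.46986611166557), np.float64(303.0058278006103))
```

View pics/w4.png

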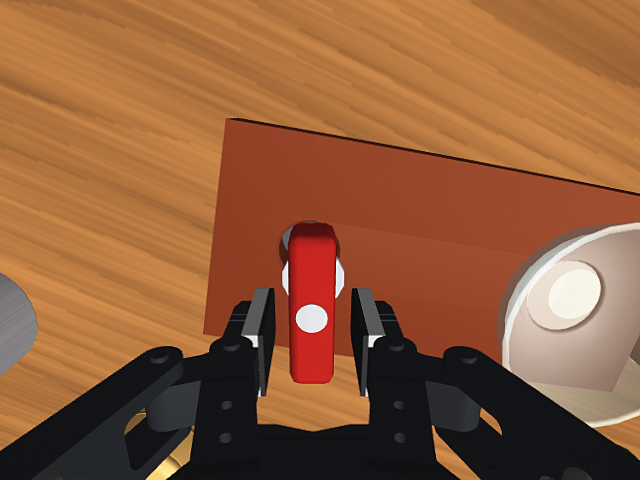

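The key stands upright in the socket with the bar at (312,302). It agrees with the fully-in position to within measuring error. I take a new hold and feel with a small push.

```bash
python3 - <<'E'
import cv2,numpy as np
for n in("w3","w4"):
    c=cv2.imread(f"pics/{n}.png").astype(int)[200:400,270:360];m=(c[...,2]>90)&(c[...,1]<70)&(c[...,0]<70)&(c[...,2]>2.5*c[...,1])
    m=cv2.morphologyEx(m.astype(np.uint8),cv2.MORPH_OPEN,np.ones((5,5)))
    n_,l,st,_=cv2.connectedComponentsWithStats(m);print(n,st[1:])
E
python3 -m jog '0 -0.05 0.1 0 0.3;0 0 0 0 1;0 0 0 0 1;0 0 0 0 1;0 0 0 0 1;0 0 0 0 1;0 0 0.05 0 1;0 0 0 0 1;0 0 0 0 1;0 0 0 0 1' 50
python3 st.py
```

```text
w3 [[  21   32   47  149 5572]]
w4 [[  19   31   47  153 5922]]
time: 18.1
eef_pos: [0.4853, 0.0789, 0.1606]
orientation: [-0.663, 3.07, 0.0]
ft_force: [-1.3, 0.3, 5.1]
opening: 0.187
gripper_force: 51.2
t 18.1 eef [0.4853 0.0789 0.1606] q [-0.26  0.35  0.07  1.92 -0.03  0.88  1.82]
tool X Y Z [[-0.911, -0.412, -0.001], [-0.412, 0.911, -0.0], [0.001, 0.0, -1.0]]
[-1.28  0.29  5.07] [0.038 0.288 0.038] depth mm 24.228182165265718 bar 24.359339298494955
```

```bash
python3 -m jog '0 0 -0.05 0.05 1;0 0 0 0.15 1;0 0 0 0.15 1;0 0 0 0.15 1;0 0 0 0.15 1;0 0 0 0.15 1;0 0 0 0.15 1;0 0 0 0.1 1;0 0 0 0 1;0 0 0 0 1'
python3 st.py
```

```text
time: 19.35
eef_pos: [0.4848, 0.079, 0.1606]
orientation: [-0.962, -2.99, -0.0]
ft_force: [-2.1, 1.6, 3.3]
opening: 0.191
gripper_force: 51.0
t 19.35 eef [0.4848 0.079  0.1606] q [-0.45  0.36  0.34  1.92 -0.15  0.88  0.91]
tool X Y Z [[-0.812, 0.583, 0.0], [0.583, 0.812, -0.0], [-0.0, 0.0, -1.0]]
[-2.13  1.56  3.33] [ 0.193  0.469 -0.03 ] depth mm 24.169504419994396 bar -35.66293653624436
```

```bash
python3 -m jog '0 0 0 0.1 1;0 0 0 0.15 1;0 0 0 0.15 1;0 0 0 0.15 1;0 0 0 0.15 1;0 0 0 0.15 1;0 0 0 0.15 1;0 0 0 0.1 1;0 0 0 0 1;0 0 0 0 1'
python3 st.py
```

```text
time: 20.6
eef_pos: [0.4846, 0.0794, 0.1606]
orientation: [-2.383, -2.046, 0.0]
ft_force: [-2.2, 1.7, 4.5]
opening: 0.189
gripper_force: 51.1
t 20.6 eef [0.4846 0.0794 0.1606] q [-0.66  0.41  0.63  1.92 -0.31  0.91 -0.02]
tool X Y Z [[0.151, 0.988, 0.001], [0.988, -0.151, -0.001], [-0.001, 0.001, -1.0]]
[-2.17  1.69  4.49] [ 0.632  0.713 -0.024] depth mm 24.215707314897735 bar -98.70027262033703
```

```bash
cat > g.py <<'E'
from h import *
import sys
S=[]
for _ in range(1): S.append(robot.sense())
s=S[-1];Rm=R.from_rotvec(s["orientation"]).as_matrix();t=s["ft_torque"]
print(">> Mz %.3f F %s bar %.1f open %.3f q7 %.2f"%(t[2],np.round(s["ft_force"],1),np.degrees(np.arctan2(-Rm[1,0],-Rm[0,0])),s["opening"],s["q"][6]))
sys.exit(abs(t[2])>float(sys.argv[1]))
E
python3 -m jog '0 0 0 0.03 1;0 0 0 0.03 1;0 0 0 0.03 1;0 0 0 0.03 1;0 0 0 0 1;0 0 0 0 1;0 0 0 0 1;0 0 0 0 1;0 0 0 0 1;0 0 0 0 1' >/dev/null; python3 g.py 0.07 && python3 -m jog '0 0 0 0.03 1;0 0 0 0.03 1;0 0 0 0.03 1;0 0 0 0 1;0 0 0 0 1;0 0 0 0 1;0 0 0 0 1;0 0 0 0 1;0 0 0 0 1;0 0 0 0 1' >/dev/null; python3 g.py 0.07
```

```text
>> Mz 0.035 F [-1.4  2.1  4.9] bar -105.6 open 0.189 q7 -0.12
>> Mz 0.035 F [-1.4  2.1  4.9] bar -105.6 open 0.189 q7 -0.12False
False
```

```bash
sed -i 's/sys.exit(abs(t\[2\])>float(sys.argv\[1\]))/sys.exit(int(abs(t[2])>float(sys.argv[1])))/' g.py
python3 -m jog '0 0 0 0.02 1;0 0 0 0.02 1;0 0 0 0.02 1;0 0 0 0.02 1;0 0 0 0 1;0 0 0 0 1;0 0 0 0 1;0 0 0 0 1;0 0 0 0 1;0 0 0 0 1' 40 >/dev/null; python3 g.py 0.065 && python3 -m jog '0 0 0 0.02 1;0 0 0 0.02 1;0 0 0 0.02 1;0 0 0 0.02 1;0 0 0 0 1;0 0 0 0 1;0 0 0 0 1;0 0 0 0 1;0 0 0 0 1;0 0 0 0 1' >/dev/null && python3 g.py 0.065 && python3 -m jog '0 0 0 0.02 1;0 0 0 0.02 1;0 0 0 0.02 1;0 0 0 0.02 1;0 0 0 0 1;0 0 0 0 1;0 0 0 0 1;0 0 0 0 1;0 0 0 0 1;0 0 0 0 1' >/dev/null && python3 g.py 0.065
```

```text
>> Mz 0.027 F [-2.3  2.7  5. ] bar -110.2 open 0.189 q7 -0.19
>> Mz 0.005 F [-2.   2.6  5.9] bar -114.8 open 0.191 q7 -0.25
>> Mz -0.003 F [-2.   2.   4.9] bar -119.3 open 0.187 q7 -0.32
```

```bash
python3 -m jog '0 0 0 0.02 1;0 0 0 0.02 1;0 0 0 0.02 1;0 0 0 0.02 1;0 0 0 0 1;0 0 0 0 1;0 0 0 0 1;0 0 0 0 1;0 0 0 0 1;0 0 0 0 1' 40 >/dev/null; python3 g.py 0.065 && python3 -m jog '0 0 0 0.02 1;0 0 0 0.02 1;0 0 0 0.02 1;0 0 0 0.02 1;0 0 0 0 1;0 0 0 0 1;0 0 0 0 1;0 0 0 0 1;0 0 0 0 1;0 0 0 0 1' >/dev/null && python3 g.py 0.065 && python3 -m jog '0 0 0 0.02 1;0 0 0 0.02 1;0 0 0 0.02 1;0 0 0 0.02 1;0 0 0 0 1;0 0 0 0 1;0 0 0 0 1;0 0 0 0 1;0 0 0 0 1;0 0 0 0 1' >/dev/null && python3 g.py 0.065
```

```text
>> Mz 0.010 F [-2.6  2.5  5.5] bar -123.9 open 0.188 q7 -0.38
>> Mz 0.017 F [-2.8  3.9  4.9] bar -128.5 open 0.189 q7 -0.45
>> Mz 0.034 F [-2.   3.2  4.6] bar -133.1 open 0.189 q7 -0.51
```

```bash
python3 -m jog '0 0 0 0.02 1;0 0 0 0.02 1;0 0 0 0.02 1;0 0 0 0.02 1;0 0 0 0 1;0 0 0 0 1;0 0 0 0 1;0 0 0 0 1;0 0 0 0 1;0 0 0 0 1' 40 >/dev/null; python3 g.py 0.065 && python3 -m jog '0 0 0 0.02 1;0 0 0 0.02 1;0 0 0 0.02 1;0 0 0 0.02 1;0 0 0 0 1;0 0 0 0 1;0 0 0 0 1;0 0 0 0 1;0 0 0 0 1;0 0 0 0 1' >/dev/null && python3 g.py 0.065 && python3 -m jog '0 0 0 0.02 1;0 0 0 0.02 1;0 0 0 0.02 1;0 0 0 0.02 1;0 0 0 0 1;0 0 0 0 1;0 0 0 0 1;0 0 0 0 1;0 0 0 0 1;0 0 0 0 1' >/dev/null && python3 g.py 0.065
```

```text
>> Mz 0.006 F [-1.4  4.1  0.3] bar -137.8 open 0.186 q7 -0.57
>> Mz -0.061 F [-2.   4.  -6.2] bar -142.4 open 0.191 q7 -0.64
>> Mz -0.022 F [-1.6  4.5 -3.8] bar -147.0 open 0.188 q7 -0.70
```

The vertical force changed during that stretch, so I look before turning any further.

Run:
```python
from st import *
p=robot.get_image("wrist");cv2.imwrite("pics/w5.png",p["frame"])
```

```text
t 33.1 eef [0.485  0.0788 0.1606] q [-0.8   0.48  0.88  1.92 -0.45  0.95 -0.7 ]
tool X Y Z [[0.838, 0.545, 0.0], [0.545, -0.838, 0.0], [0.0, 0.0, -1.0]]
[-1.61  4.47 -3.78] [ 1.413  0.438 -0.022] depth mm 24.160756725972913 bar -146.95215307149627
```

View pics/w5.png

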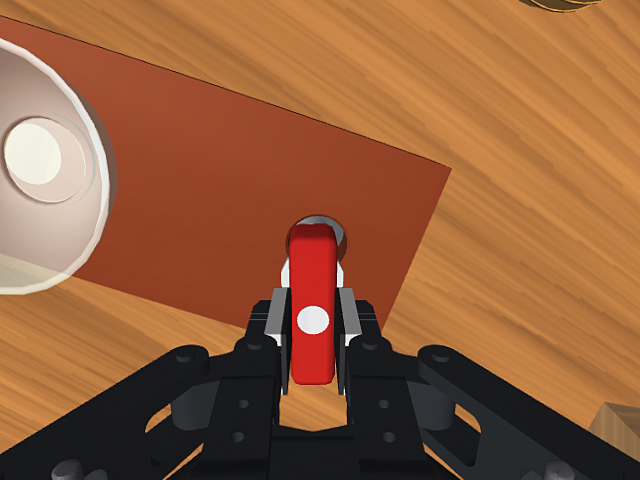

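The bar at (313,305) is still square in the jaws and the key is upright in the recess. The vertical force is now just the key's weight. I continue in small steps.

```bash
python3 -m jog '0 0 0 0.02 1;0 0 0 0.02 1;0 0 0 0.02 1;0 0 0 0 1;0 0 0 0 1;0 0 0 0 1;0 0 0 0 1;0 0 0 0 1;0 0 0 0 1;0 0 0 0 1' 40 >/dev/null; python3 g.py 0.065 && python3 -m jog '0 0 0 0.02 1;0 0 0 0.02 1;0 0 0 0.02 1;0 0 0 0 1;0 0 0 0 1;0 0 0 0 1;0 0 0 0 1;0 0 0 0 1;0 0 0 0 1;0 0 0 0 1' >/dev/null && python3 g.py 0.065
```

```text
>> Mz -0.021 F [-0.8  4.7 -2.9] bar -150.4 open 0.191 q7 -0.75
>> Mz -0.051 F [-1.   3.1 -3.7] bar -153.8 open 0.189 q7 -0.79
```

```bash
python3 -m jog '0 0 0 0.02 1;0 0 0 0.02 1;0 0 0 0.02 1;0 0 0 0 1;0 0 0 0 1;0 0 0 0 1;0 0 0 0 1;0 0 0 0 1;0 0 0 0 1;0 0 0 0 1' 40 >/dev/null; python3 g.py 0.075 && python3 -m jog '0 0 0 0.02 1;0 0 0 0.02 1;0 0 0 0.02 1;0 0 0 0 1;0 0 0 0 1;0 0 0 0 1;0 0 0 0 1;0 0 0 0 1;0 0 0 0 1;0 0 0 0 1' >/dev/null && python3 g.py 0.075
```

```text
>> Mz 0.015 F [ 0.1  4.8 -3.3] bar -157.3 open 0.189 q7 -0.84
>> Mz 0.080 F [-1.3  5.8 -3.5] bar -160.7 open 0.193 q7 -0.89
```

```bash
python3 -m jog '0 0 0 0.01 1;0 0 0 0.01 1;0 0 0 0 1;0 0 0 0 1;0 0 0 0 1;0 0 0 0 1;0 0 0 0 1;0 0 0 0 1;0 0 0 0 1;0 0 0 0 1' 40 >/dev/null; python3 g.py 0.075
python3 - <<'E'
from h import *
for _ in range(4):
    p=robot.get_image("wrist");s=robot.sense();print(round(s["time"],2),np.round(s["ft_torque"],3),s["opening"],np.degrees(R.from_rotvec(s["orientation"]).as_euler("xyz"))[2])
E
```

```text
>> Mz 0.090 F [-1.1  5.2 -4.5] bar -161.9 open 0.185 q7 -0.90
39.45 [1.547 0.233 0.069] 0.18840429392506045 18.132057352073723
39.5 [1.567 0.235 0.115] 0.18642180585769574 18.125446592213482
39.55 [1.588 0.256 0.136] 0.1855891009766314 18.129129887347716
39.6 [1.633 0.175 0.088] 0.18869975378985906 18.126718361086215
```

```bash
python3 -m jog '0 0 0 0.015 1;0 0 0 0.015 1;0 0 0 0 1;0 0 0 0 1;0 0 0 0 1;0 0 0 0 1;0 0 0 0 1;0 0 0 0 1;0 0 0 0 1;0 0 0 0 1' 40 >/dev/null
python3 - <<'E'
from h import *
for _ in range(5):
    p=robot.get_image("top");s=robot.sense();print(round(s["time"],2),np.round(s["ft_torque"],3),np.round(s["ft_force"],1))
E
```

```text
40.9 [1.578 0.227 0.117] [-0.7  5.3 -3.1]
40.95 [1.56  0.279 0.18 ] [-0.8  4.3 -4.2]
41.0 [1.626 0.177 0.169] [ 0.3  5.1 -4.7]
41.05 [1.622 0.17  0.12 ] [ 0.4  5.2 -4.2]
41.1 [1.608 0.196 0.146] [-0.4  6.1 -4.6]
```

The moment rises firmly from about 0 to about 0.15 N m with no further turn, so the bolt is snug. I ease back, draw the key out and carry it towards the block.

```bash
python3 -m jog '0 0 0 -0.03 1;0 0 0 -0.03 1;0 0 -0.5 0 1;0 0 -0.7 0 1;0 0 -1 0 1;0 0 -1.5 0 1;0 0 -2 0 1;0 0 -2.4 0 1;0 0 0 0 1;0 0 0 0 1' 60; python3 st.py
python3 -m jog '-2.35 4.55 0 0 1;-2.35 4.55 0 0 1;-2.35 4.55 0 0 1;-2.35 4.55 0 0 1;-2.35 4.55 0 0 1;-2.35 4.55 0 0 1;0 0 0 0 1;0 0 0 0 1;0 0 0 0 1;0 0 0 0 1' >/dev/null
python3 - <<'E'
from st import *
p=robot.get_image("wrist");cv2.imwrite("pics/w6.png",p["frame"]);e=np.array(s["eef_pos"])
for k,z in{"hole":.07,"key_grip":e[2]+.0164}.items():
    for m in robot.mark_of(p,k)[:2]: print(k,round(m["conf"],2),np.round(np.array(m["at"])*[640,480],1),np.round(onz(p,m["at"],z),4))
print("expected hole px",proj(p,[.4634,-.32,.07]),"dot px",proj(p,e+[0,0,.0284]))
f=p["frame"].astype(int)
w=(f[280:360,280:350].min(2)>190).astype(np.uint8);n,l,st_,c=cv2.connectedComponentsWithStats(w);print("dot",[(c[i]+[280,280],st_[i,4]) for i in range(1,n) if st_[i,4]>200])
E
```

```text
time: 42.35
eef_pos: [0.4846, 0.0788, 0.2412]
orientation: [-3.094, -0.542, 0.001]
ft_force: [-0.9, 0.4, -4.1]
opening: 0.185
gripper_force: 62.0
t 42.35 eef [0.4846 0.0788 0.2412] q [-0.91  0.42  1.03  1.8  -0.39  1.15 -0.98]
tool X Y Z [[0.94, 0.34, -0.0], [0.34, -0.94, -0.0], [-0.0, 0.0, -1.0]]
[-0.9   0.42 -4.05] [-0.01   0.031  0.019] depth mm -56.4345210546234 bar -160.12639967226391
t 43.6 eef [ 0.4455 -0.2246  0.2413] q [-0.25  0.42  0.99  1.78 -0.38  1.15 -0.37]
tool X Y Z [[0.94, 0.342, -0.0], [0.342, -0.94, -0.001], [-0.0, 0.0, -1.0]]
[ 0.22  0.02 -3.84] [-0.012 -0.044  0.086] depth mm -56.54565486472843 bar -160.0029782855878
hole 0.65 [416.5 223. ] [ 0.4584 -0.3169  0.07  ]
key_grip 0.71 [311.3 302.8] [ 0.4437 -0.225   0.2577]
expected hole px (np.float64(422.08001441952354), np.float64(219.04461043043523)) dot px (np.float64(311.84336291803237), np.float64(312.77269025039357))
dot [(array([312.20234604, 319.55278592]), np.int32(682))]
```

Run:
```python
from h import *
f=cv2.imread("pics/w6.png")
cv2.imwrite("pics/c6.png",cv2.resize(f[160:340,280:520],(800,600),interpolation=cv2.INTER_CUBIC))
```

```text
(no output)
```

View pics/c6.png

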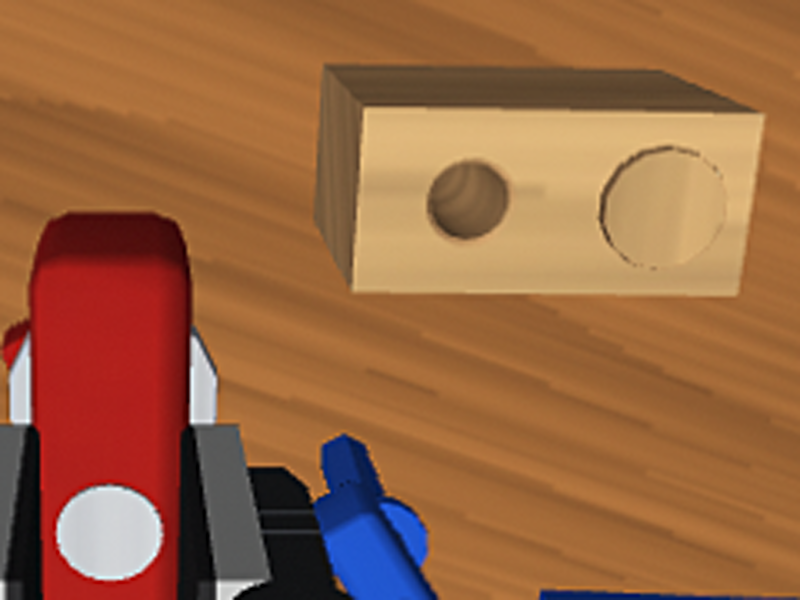

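The crop shows the block's hole at picture pixel (420.4,220.0) and the key's cap at (312.2,319.6). I work out the shift.

Run:
```python
from look import *
p=robot.get_image("wrist");e=np.array(s["eef_pos"])
for n in("w3","w6"):
    f=cv2.imread(f"pics/{n}.png").astype(int)
    w=(f[280:360,280:350].min(2)>190).astype(np.uint8);k,l,t,c=cv2.connectedComponentsWithStats(w)
    i=1+t[1:,4].argmax();d=c[i]+[280,280];q=onz(p,(d+.5)/[640,480],e[2]+(.0292 if n=="w3" else .0284))
    print(n,d,t[i,2:],"cap-TCP in tool mm",1000*(q-e)@Rm[:,:2])
h=onz(p,np.array([420.4,220])/[640,480],.07);print("hole",h,"TCP->hole tool cm",100*(h-e)@Rm[:,:2])
```

```text
t 43.75 eef [ 0.4454 -0.2252  0.2416] q [-0.25  0.42  0.99  1.78 -0.38  1.15 -0.37]
tool X Y Z [[0.94, 0.341, 0.0], [0.341, -0.94, -0.0], [0.0, 0.0, -1.0]]
w3 [312.59765051 314.75917768] [ 32  28 681] cap-TCP in tool mm [-0.63821543  0.43914523]
w6 [312.20234604 319.55278592] [ 32  28 682] cap-TCP in tool mm [-3.14146542  0.28802313]
hole [ 0.46190142 -0.31972882  0.07      ] TCP->hole tool cm [-1.67392185  9.44668732]
```

```bash
python3 -m jog '-0.8 4.7 0 0 1;-0.8 4.7 0 0 1;0 0 0 0 1;0 0 3 0 1;0 0 3 0 1;0 0 2.5 0 1;0 0 0 0 1;0 0 0 0 1;0 0 0.5 0 1;0 0 0.5 0 1' >/dev/null
python3 - <<'E'
from st import *
e=np.array(s["eef_pos"]);print("to hole, tool mm",1000*(np.array([.4619,-.3197,.07])-e)@Rm[:,:2])
E
```

```text
t 45.05 eef [ 0.4623 -0.3198  0.147 ] q [ 0.04  0.6   0.86  1.77 -0.53  1.02 -0.13]
tool X Y Z [[0.94, 0.34, 0.001], [0.34, -0.94, 0.001], [0.001, -0.0, -1.0]]
[ 0.11 -0.5  -3.33] [ 0.022 -0.009 -0.008] depth mm 37.84381795967655 bar -160.12194582155763
to hole, tool mm [-0.44272273 -0.32597712]
```

```bash
python3 -m jog '0.05 0 0.4 0 1;0 0 0.4 0 1;0 0 0.4 0 1;0 0 0.4 0 1;0 0 0.4 0 1;0 0 0.4 0 1;0 0 0.4 0 1;0 0 0.2 0 1;0 0 0 0 1;0 0 0 0 1' >/dev/null; python3 st.py
```

```text
t 46.3 eef [ 0.4626 -0.3197  0.1167] q [ 0.06  0.63  0.83  1.8  -0.56  0.96 -0.1 ]
tool X Y Z [[0.941, 0.34, 0.0], [0.34, -0.941, 0.0], [0.0, -0.0, -1.0]]
[ 0.56 -0.35 -4.22] [-0.02  -0.044  0.022] depth mm 68.07957674856206 bar -160.1358682254736
```

```bash
python3 -m jog '0 0 0.5 0 1;0 0 0.5 0 1;0 0 0.5 0 1;0 0 0.5 0 1;0 0 0.5 0 1;0 0 0.4 0 1;0 0 0.2 0 1;0 0 0.1 0 1;0 0 0 0 1;0 0 0 0 1' >/dev/null; python3 st.py
```

```text
t 47.55 eef [ 0.4626 -0.3196  0.0847] q [ 0.08  0.67  0.8   1.84 -0.6   0.9  -0.06]
tool X Y Z [[0.94, 0.34, 0.0], [0.34, -0.94, 0.0], [0.0, -0.0, -1.0]]
[-0.11 -0.22 -3.91] [ 0.003  0.004 -0.016] depth mm 100.06133525158585 bar -160.13363606429633
```

```bash
python3 -m jog '0 0 0.05 0 1;0 0 0.05 0 1;0 0 0 0 1;0 0 0 0 0.6;0 0 0 0 0.2;0 0 0 0 -0.3;0 0 0 0 -1;0 0 0 0 -1;0 0 0 0 -1;0 0 0 0 -1' >/dev/null; python3 st.py
python3 -m jog '0 0 -1 0 -1;0 0 -2 0 -1;0 0 -3 0 -1;0 0 -4 0 -1;0 0 -4 0 -1;0 0 -2 0 -1;0 0 0 0 -1;0 0 0 0 -1;0 0 0 0 -1;0 0 0 0 -1' >/dev/null
python3 - <<'E'
from st import *
P=[robot.get_image(n) for n in("wrist","scene","top")]
e=np.array(s["eef_pos"])
for p in P[:2]:
    for k,z in{"key_grip":.1,"recess":.11,"canister":0,"honey_pot":0,"egg_holder":0,"glass_bowl":.11,"jam_jar":0}.items():
        for m in robot.mark_of(p,k)[:3]: print(k,round(m["conf"],2),np.round(np.array(m["at"])*[640,480]),np.round(onz(p,m["at"],z),4))
p=P[0];f=p["frame"].astype(int);w=(f[100:330,260:380].min(2)>190).astype(np.uint8);n,l,t,c=cv2.connectedComponentsWithStats(w)
print("cap",[(c[i]+[260,100],t[i,4]) for i in range(1,n) if t[i,4]>60],"expect",proj(p,[.462,-.3197,.112]),proj(p,[.462,-.3197,.132]))
E
```

```text
t 48.8 eef [ 0.4625 -0.3196  0.0836] q [ 0.08  0.67  0.8   1.84 -0.61  0.89 -0.06]
tool X Y Z [[0.94, 0.34, -0.0], [0.34, -0.94, 0.0], [-0.0, -0.0, -1.0]]
[-0.01  0.13  0.09] [-0.03  -0.03  -0.019] depth mm 101.20958361789715 bar -160.13337211087793
t 50.05 eef [ 0.4623 -0.3193  0.2429] q [-0.01  0.52  0.93  1.62 -0.43  1.23 -0.21]
tool X Y Z [[0.941, 0.34, -0.001], [0.34, -0.941, -0.001], [-0.001, 0.001, -1.0]]
[-0.54  0.55  0.35] [ 0.005 -0.091  0.006] depth mm -58.067335312068785 bar -160.13941683261018
key_grip 0.94 [314. 210.] [ 0.4617 -0.3207  0.1   ]
key_grip 0.84 [197. 261.] [ 0.3878 -0.2447  0.1   ]
key_grip 0.77 [293. 321.] [ 0.363  -0.3369  0.1   ]
honey_pot 0.29 [311. 208.] [ 0.4399 -0.3255  0.    ]
egg_holder 0.56 [494.  72.] [ 0.6275 -0.446   0.    ]
key_grip 0.96 [169. 303.] [ 0.3631 -0.345   0.1   ]
key_grip 0.93 [215. 317.] [ 0.4667 -0.3202  0.1   ]
key_grip 0.59 [207. 281.] [ 0.3916 -0.2589  0.1   ]
recess 0.78 [325. 203.] [0.4815 0.0807 0.11  ]
canister 0.66 [355. 341.] [ 0.7091 -0.1612 -0.    ]
honey_pot 0.62 [402. 285.] [ 0.7311  0.035  -0.    ]
egg_holder 0.8 [245. 430.] [ 0.6284 -0.4464  0.    ]
glass_bowl 0.83 [345. 166.] [0.4492 0.237  0.11  ]
jam_jar 0.56 [363. 173.] [0.4464 0.3619 0.    ]
jam_jar 0.36 [404. 290.] [0.7406 0.0228 0.    ]
jam_jar 0.28 [325. 233.] [0.483  0.0844 0.    ]
cap [(array([315.74, 214.16]), np.int32(100))] expect (np.float64(312.8193144459969), np.float64(212.84922332017905)) (np.float64(312.7983279595548), np.float64(219.63887228891318))
```

The cap sits within about 1.5 px of the fully-down position and the gripper is clear. I compare the scene before and after, then hand in.

Run:
```python
from h import *
p=robot.get_image("scene");a=cv2.imread("pics/scene0.png");d=cv2.absdiff(a,p["frame"]).max(2)
for n,(u,v) in{"bowl":(343,157),"jar":(369,157),"canister":(357,320),"honey":(408,270),"eggs":(245,427),"pitcher":(434,155),"key":(214,325)}.items():
    print(n,(d[v-22:v+22,u-22:u+22]>40).mean().round(3))
```

```text
bowl 0.0
jar 0.0
canister 0.0
honey 0.0
eggs 0.0
pitcher 0.0
key 0.0
```

```bash
python3 -c "
from rig import robot
print(robot.sign_off())"
```

```text
the job is handed in; nothing more can be done
None
```

The bolt is turned up snug, the red key is back fully down in its block and released, a before-and-after picture shows nothing else moved, and I handed the job in at about 50 s.

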